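Hold the reset pin on the streaming puck's key

ROBOT

A 6-joint arm with a two-finger parallel gripper is mounted at the origin on the work surface. World frame = base frame: x ahead of the robot, y to its left, z up, the work surface at z = 0. Lengths are in m, angles in rad, forces in N, time in s.
With the tool pointing down it reaches from about 0.3 to 0.775 m from the base axis. Payload 14.6 kg.
Tool frame: the origin (TCP) lies midway between the tips of the shut fingers; the grasp point (between the pads) lies 19 mm behind it; z points along the fingers, y is the direction in which the jaws open and shut (so a half turn about z gives the same grasp; the last joint's range is limited). The gripper opens to 85 mm and grips with 20 to 120 N. Pads are 22 mm wide; open, the fingers measure 114 mm over their backs; the gripper's body (76 mm by 85 mm) begins 54 mm behind the grasp point. The pads swing forward as they close: fully open they stand 13 mm farther back than shut.
Start: joints at [1.155, 0.3, 1.521, -0, 1.321, -0.067], TCP at [0.188, 0.517, 0.231] pointing down, gripper open.
Joint ranges: [-3.03, 3.03], [-0.79, 2.21], [0.23, 2.52], [-1.04, 4.18], [0, 3.07], [-2.55, 2.55]. Speed limits (rad/s): [2.22, 2.22, 2.57, 3.14, 3.14, 3.14].

INTERFACE

Orientations are given as a 3x3 rotation matrix whose columns are the frame's x, y, z axes.
In Python, from workcell import telemetry, get_image, bot gives the robot as it stands. The module is installed in compiled form; this text tells all that it offers.
- The arm moves only by the shell command python3 -m pendant 'ROWS' [FORCE]. ROWS is JSON, a list that holds one entry, the list of rows, each a list of 5 numbers: the shift along the tool's x, y, z in mm, then the turn about the tool's z in degrees, then the closure, from -1 (fully open) to 1 (shut). In form: [[[dx, dy, dz, spin, jaw], ...]]. A call has exactly 10 rows; each row is the pose to reach, as a shift and turn from the pose commanded when the call began, along the tool's axes at that moment; what a row does not reach only later rows make up. A row lasts 1/8 s, in which the tool goes at most 62.5 mm and 10.7 degrees, less where a joint would pass 70% of its speed; a pose out of reach is approached as far as the arm can. A call with a gripper value outside its range is refused whole. The fingers move at their own pace and stop on an object; FORCE is the grip in N (left out, the last holds). Time passes only in rows, so rows that repeat a pose let the fingers close, or fill a call up. It gives the time, the measured TCP pose, the force and the opening at its end, in the units of the state.
- telemetry.get_obs(): the state, without advancing time (a new reading comes with each control period).
- get_image(name): name is "scene" or "top" or "wrist"; returns a dict with "img" (384x512x3 uint8, red, green, blue), "range_z" (384x512 float32, m along the optical axis (not along the pixel's ray), 0 where there is no reading), "vertical_fov" (degrees; the focal length in pixels is half the picture's height over the tangent of half this angle, whatever the lens; pixels are square), "cx", "cy" (the principal point, pixels), "rvec" (rotation vector, rad) and "tvec" (3), from world to camera coordinates, as OpenCV has them; the wrist camera has in their place "T_tool_cam" (4x4, takes a point from camera to tool coordinates, whose origin is the TCP and whose axes are the flange's). Camera axes: x right, y down, z forward; pixel columns grow to the right and rows downward; lengths in m; the calibration is good to about 2 mm. A picture is of the moment at which its call begins: read the wrist's pose just before it.
- bot.job_done(): hands the job in, once; it reports no verdict.
The state is a dict: "time": time; "q": joint angles; "joint_velocities": joint speeds; "tau": joint torques, N m; "tcp_pos": TCP position; "eef_rot": TCP orientation; "ft_force": force on the tool from outside, world axes, zero at the start; "moment": the same for the moment, N m; "width": finger opening in m.
Only numpy, scipy, OpenCV 4.12 (cv2) and the standard library are available. Lean on these libraries where they do the work, as an engineer would, in place of code of your own. Each camera call takes 0.05 s, during which the arm holds its last target.

TASK

Reset the white streaming puck: lift the yellow-handled reset pin up and off its forked hook, hold it upright, and with its tip press gently and squarely on the middle of the orange dot so that this key is pushed clearly down (a light 2 to 4 N is right). Keep it pressed like that and finish while still holding the pin there, without letting go or putting it down. Never press the blue-dotted key, do not push the puck out of place, and leave everything else as it stands.

Things in the scene. Friction and masses are not known exactly. Their poses are not given: they have to be found in the camera images.
- pin_grip (a point): Centre of the yellow round handle of the reset pin, 18 mm in diameter, reaching from 34 mm below this point to 32 mm above it (the pin's top end). z axis along the pin, towards the handle's end. The black collar, 28 mm in diameter, 6 mm thick, lies right under the handle, its underside 40 mm below this point; it rests on the prongs of the hook.
- pin_tip (a point): Centre of the flat, 6 mm wide lower end of the reset pin, on its axis 130 mm below the centre of the handle; z axis along the pin, towards the handle.
- pin: The whole reset pin, loose, about 50 g, 162 mm long, hanging plumb in the fork and free to turn. Origin at the tip end, z axis up along the pin to the handle. Below the collar a steel shaft, 10 mm in diameter for 50 mm, then 6 mm for the last 40 mm to the flat tip.
- hook_stand: Steel stand, fixed. Origin on the surface beneath the slot of its fork. Two level prongs 7 mm wide, 15 mm apart, tops 100 mm above the surface, run from the post (50 mm along its +x from the origin) to 26 mm beyond the origin (its -x), ending in turned-up tips 110 mm above the surface. Nothing of it is higher. Base plate 50 x 90 x 8 mm under the post.
- puck: White round streaming puck, loose, 100 mm in diameter, 25 mm thick, about 280 g; origin at the centre of its underside. Two round white keys, 20 mm in diameter and 8 mm proud of its top, stand 24 mm from its centre: the reset key (orange dot) along its +x, the pairing key (blue dot) along its -x.
- reset_dot (a point): Centre of the orange dot (16 mm across) on top of the reset key, 33 mm above the surface when not pressed; it goes down with the key.
- reset_key (a joint): How far the reset key is pressed down, m: 0 up, 0.006 fully down. Spring: starts to move at 0.9 N, fully down at 4.5 N (0.6 N per mm).
- pair_key (a joint): The same for the pairing key (blue dot), which must stay up.
- tin_lid (a joint): Hinge of the lid of the red tin (70 x 100 x 45 mm, fixed): 0 shut. It stays shut.
- coaster: Bystander: round ceramic coaster with cork bottom, 96 mm in diameter, 9 mm thick; origin under its centre.
- tealight: Bystander: frosted glass tealight cup, 64 mm in diameter, 60 mm high, on the coaster; origin under its centre.
- clip_holder: Bystander: steel spring clip holder, base 50 x 75 mm, 77 mm high; origin under its centre.
- remote: Bystander: black remote control, 150 (x) x 42 x 16 mm, lying flat; origin under its centre.
- speaker: Bystander: round grey speaker, 84 mm in diameter, 85 mm high; origin under its centre.
Things that resemble listed ones, but are neither listed nor needed, are in the scene too. Several things have the shape of the puck; the one meant has the colours described above.

How it is judged:
By the outcome, as a careful person would: the job done as asked, in the order asked, and still so for the second after the job is handed in, while the arm keeps its last pose, push and grip.
It also fails if it takes over 45 s, if anything falls off the work surface, if the arm or the gripper's body presses on something with over 40 N, if the wrist force passes 120 N, or if a joint passes its speed limit or range.

## Working session

There is one attempt and no reset: what is moved stays moved. The work goes in short steps, Python scripts to look and compute and a shell command to move; the robot and the scene stay as the last step left them, time stands still between calls to the robot, and variables do not carry over. Pictures are saved under pics/ and viewed, and the job is handed in when it is done.

```bash
mkdir -p pics; cat > h.py <<'E'
import numpy as np, cv2
from workcell import telemetry, get_image, bot
def grab(n,tag):
    o=telemetry.get_obs(); d=get_image(n); cv2.imwrite(f'pics/{tag}.png',d['img'][:,:,::-1])
    f=d['img'].shape[0]/2/np.tan(np.radians(d['vertical_fov'])/2)
    if 'rvec' in d:
        R=cv2.Rodrigues(np.array(d['rvec'],float))[0]; t=np.array(d['tvec'],float).ravel(); Rc=R.T; c=-R.T@t
    else:
        T=np.array(d['T_tool_cam']); Rt=np.array(o['eef_rot']); Rc=Rt@T[:3,:3]; c=Rt@T[:3,3]+np.array(o['tcp_pos'])
    np.savez(f'pics/{tag}.npz',img=d['img'],rz=d['range_z'],f=f,cx=d['cx'],cy=d['cy'],Rc=Rc,c=c)
    return o
class V:
    def __init__(s,tag):
        z=np.load(f'pics/{tag}.npz'); 
        for k in z: setattr(s,k,z[k])
    def ray(s,u,v): return s.Rc@np.array([(u-s.cx)/s.f,(v-s.cy)/s.f,1.])
    def plane(s,u,v,z): r=s.ray(u,v); return s.c+r*(z-s.c[2])/r[2]
    def cloud(s):
        H,W=s.rz.shape; u,v=np.meshgrid(np.arange(W),np.arange(H))
        p=np.stack([(u-s.cx)/s.f*s.rz,(v-s.cy)/s.f*s.rz,s.rz],-1); return p@s.Rc.T+s.c
    def proj(s,p):
        q=s.Rc.T@(np.array(p)-s.c); return s.f*q[0]/q[2]+s.cx, s.f*q[1]/q[2]+s.cy
def tri(a,ua,b,ub):
    r1=a.ray(*ua); r2=b.ray(*ub); A=np.stack([r1,-r2],1); x=np.linalg.lstsq(A,b.c-a.c,rcond=None)[0]
    p=a.c+r1*x[0]; q=b.c+r2*x[1]; return (p+q)/2, np.linalg.norm(p-q)
E
python3 - <<'E'
from h import *
for n in ('scene','top','wrist'):
    o=grab(n,n+'0'); v=V(n+'0'); print(n,v.f,v.c,v.img.shape,v.cx,v.cy)
print(o)
E
```

```text
scene 374.4325114073389 [ 1.18065931 -0.43048545  0.70101621] (384, 512, 3) 257.44134687326766 188.86265724313887
top 476.00449664721754 [0.46828615 0.0459422  1.65856738] (384, 512, 3) 250.80297716167038 189.2966737845412
wrist 288.1753652503099 [0.11251246 0.54422114 0.37290209] (384, 512, 3) 257.7247384559797 185.75961426239843
{'time': 0.1, 'q': array([ 1.15541477e+00,  3.00441171e-01,  1.52153914e+00,  1.53167414e-06,
        1.32073506e+00, -6.65957854e-02]), 'joint_velocities': array([ 0.00015031, -0.000766  , -0.00168913,  0.00105213,  0.00026234,
        0.00036764]), 'tau': array([ 3.28233451e-03, -5.44374061e+01, -3.62369013e+01, -6.62331331e-05,
        3.01877277e-03, -8.38407982e-05]), 'tcp_pos': array([0.18787533, 0.51667669, 0.23075548]), 'eef_rot': array([[-9.39788230e-01,  3.41757041e-01, -4.54417392e-04],
       [ 3.41757335e-01,  9.39787673e-01, -1.02664360e-03],
       [ 7.61931848e-05, -1.12012805e-03, -9.99999370e-01]]), 'ft_force': array([0.0621672 , 0.22655993, 0.01087885]), 'moment': array([-0.02110492,  0.04815749, -0.02868125]), 'width': 0.08533028029038914}
```

View pics/scene0.png

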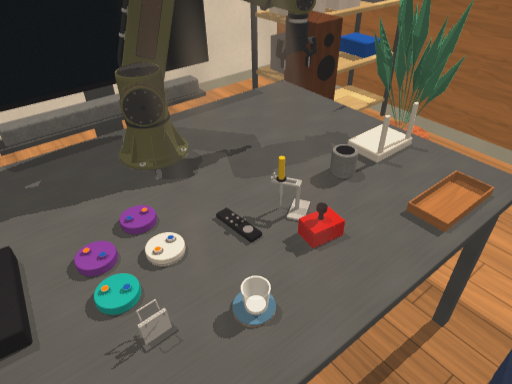

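View pics/top0.png

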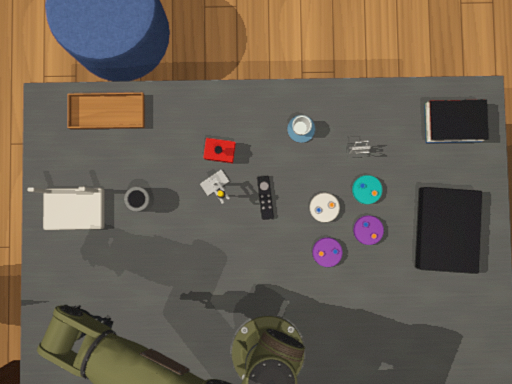

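View pics/wrist0.png

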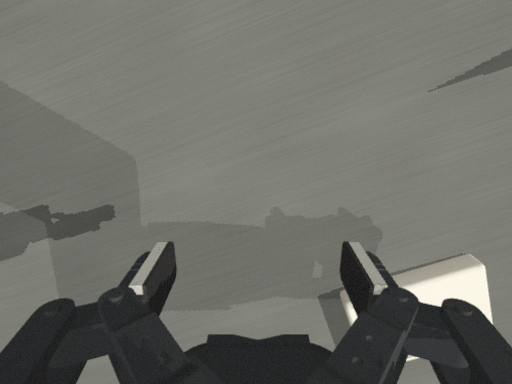

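The scene view shows the pin's yellow handle at about (282,168), the white puck at (165,249) and its orange dot at (157,250). In the top view these are at about (220,193), (325,207) and (332,205). Next I measure them from both views.

```bash
cat > m.py <<'E'
from h import *
def blobs(v,lo,hi,box,mn=3):
    hsv=cv2.cvtColor(v.img,cv2.COLOR_RGB2HSV); m=cv2.inRange(hsv,lo,hi)
    k=np.zeros_like(m); x0,y0,x1,y1=box; k[y0:y1,x0:x1]=m[y0:y1,x0:x1]
    n,l,s,c=cv2.connectedComponentsWithStats(k)
    return [(s[i].tolist(),c[i].round(2)) for i in range(1,n) if s[i][4]>=mn]
E
python3 - <<'E'
from m import *
S=V('scene0');T=V('top0')
print('yellow S',blobs(S,(20,120,80),(35,255,255),(265,145,300,190)))
print('yellow T',blobs(T,(20,120,80),(35,255,255),(205,180,235,205)))
a=blobs(S,(8,120,120),(22,255,255),(145,230,190,265));b=blobs(T,(8,100,100),(22,255,255),(305,190,345,225))
print('or',a,b)
c=blobs(S,(95,100,60),(125,255,255),(145,230,190,265));d=blobs(T,(95,80,60),(125,255,255),(305,190,345,225))
print('bl',c,d)
print(tri(S,a[0][1],T,b[0][1]),tri(S,c[0][1],T,d[0][1]))
print(S.plane(*a[0][1],.033),T.plane(*b[0][1],.033))
def big(n,v,box):
    x0,y0,x1,y1=box
    cv2.imwrite(f'pics/{n}.png',cv2.resize(v.img[y0:y1,x0:x1,::-1],None,fx=10,fy=10,interpolation=cv2.INTER_NEAREST))
big('cS',S,(255,150,315,205));big('cT',T,(190,165,250,215))
E
```

```text
yellow S [([278, 155, 7, 25, 162], array([281.02, 167.22]))]
yellow T [([218, 190, 6, 7, 36], array([220.31, 193.14]))]
or [([154, 247, 7, 4, 21], array([157.14, 248.43]))] [([329, 203, 5, 4, 18], array([331.22, 204.5 ]))]
bl [([168, 236, 5, 3, 14], array([169.86, 236.93]))] [([317, 208, 4, 4, 12], array([318.25, 209.42]))]
(array([ 0.50011284, -0.22613126,  0.03323395]), np.float64(0.0007519971849788301)) (array([ 0.48378549, -0.18189965,  0.03382715]), np.float64(0.0002935928948643883))
[ 0.50008381 -0.22573751  0.033     ] [ 0.49996387 -0.226518    0.033     ]
```

View pics/cS.png

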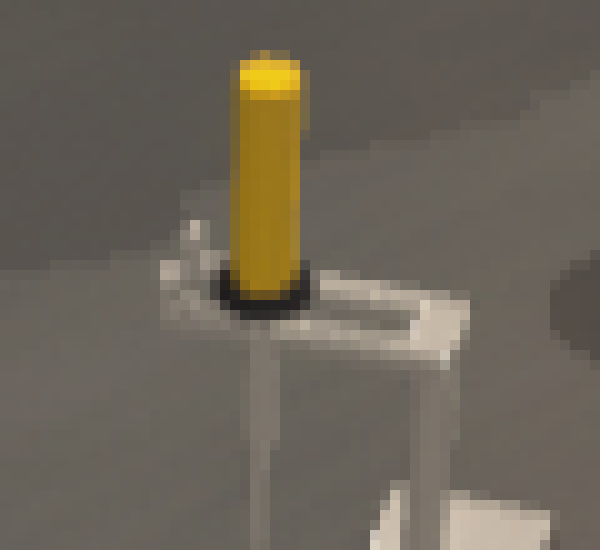

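View pics/cT.png

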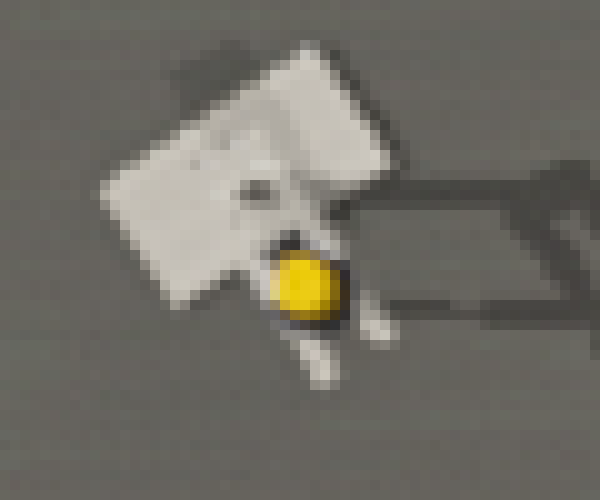

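```bash
python3 - <<'E'
from m import *
S=V('scene0');T=V('top0')
p=tri(S,(281.5,157.2),T,(220.2,193.1));print('pin top',p)
print('T at .172',T.plane(220.2,193.1,.172),'S',S.plane(281.5,157.2,.172))
# handle bottom/collar in S
for uv in [(281,179.5),(281,181)]: print(S.plane(*uv,.103))
# base plate corners z=.008
for uv in [(220.5,169.2),(229.3,181.2),(200,184),(208,195.3)]: print('base',T.plane(*uv,.008))
for uv in [(222,202.7),(227.7,198)]: print('prong',T.plane(*uv,.11))
for n,q in [('pin',(.5,.06,.11))]: pass
o=telemetry.get_obs();print(o['eef_rot'].round(3))
C=T.cloud()
for n,uv in dict(red=(218,150),remote=(265,197),tea=(302,126),puck=(325,207),purp=(369,230),purp2=(327,252),teal=(367,190)).items(): print(n,C[uv[1],uv[0]].round(3))
E
```

```text
pin top (array([0.53884974, 0.14378174, 0.17270881]), np.float64(0.0023965635705537596))
T at .172 [0.53812556 0.1428945  0.172     ] S [0.53862615 0.14558518 0.172     ]
[0.54322268 0.14196755 0.103     ]
[0.54869653 0.13721195 0.103     ]
base [0.62908775 0.15157862 0.008     ]
base [0.58675558 0.12147781 0.008     ]
base [0.57854981 0.22342206 0.008     ]
base [0.5388292  0.19602147 0.008     ]
prong [0.50968717 0.14144533 0.11      ]
prong [0.52470325 0.12271112 0.11      ]
[[-0.94   0.342 -0.   ]
 [ 0.342  0.94  -0.001]
 [ 0.    -0.001 -1.   ]]
red [0.684 0.153 0.096]
remote [ 0.53  -0.002  0.01 ]
tea [ 0.775 -0.134  0.018]
puck [ 0.492 -0.205  0.032]
purp [ 0.411 -0.355  0.025]
purp2 [ 0.338 -0.209  0.026]
teal [ 0.548 -0.352  0.025]
```

```bash
python3 - <<'E'
from h import *
v=V('wrist0'); o=telemetry.get_obs(); t=o['tcp_pos'];R=o['eef_rot']
print((R.T@v.Rc).round(3), R.T@(v.c-t))
for x in (-50,0,50,100,150):
  for z in (0,60,200): print(x,z,np.round(v.proj(t+R@np.array([x,0,z])/1000)))
E
```

```text
[[ 0.    -0.948 -0.319]
 [ 1.     0.    -0.001]
 [ 0.001 -0.319  0.948]] [ 8.02658041e-02 -5.33350978e-05 -1.42012852e-01]
-50 0 [258. 314.]
-50 60 [258. 259.]
-50 200 [258. 197.]
0 0 [258. 241.]
0 60 [258. 201.]
0 200 [258. 159.]
50 0 [258. 153.]
50 60 [258. 135.]
50 200 [258. 116.]
100 0 [258.  42.]
100 60 [258.  56.]
100 200 [258.  70.]
150 0 [ 258. -100.]
150 60 [258. -37.]
150 200 [258.  19.]
```

```bash
python3 -m pendant '[[[-45,-20,0,6,-1],[-90,-42,0,12,-1],[-140,-64,0,18,-1],[-190,-86,0,24,-1],[-240,-108,0,30,-1],[-290,-130,0,36,-1],[-340,-150,0,42,-1],[-390,-170,0,48,-1],[-420,-185,0,50,-1],[-420,-185,0,50,-1]]]' 40
python3 - <<'E'
from h import *
o=grab('wrist','w1');print(o['tcp_pos'],o['eef_rot'].round(4),o['q'].round(2))
E
```

```text
time: 1.4
tcp_pos: [0.5204, 0.1979, 0.2307]
eef_rot: [[-0.339, 0.941, -0.001], [0.941, 0.339, -0.0], [-0.0, -0.001, -1.0]]
ft_force: [-0.5, 0.8, 0.7]
width: 0.0854
[0.52039436 0.19787269 0.23067628] [[-3.395e-01  9.406e-01 -8.000e-04]
 [ 9.406e-01  3.395e-01 -4.000e-04]
 [-1.000e-04 -9.000e-04 -1.000e+00]] [ 0.3   0.32  1.5  -0.    1.33 -0.05]
```

View pics/w1.png

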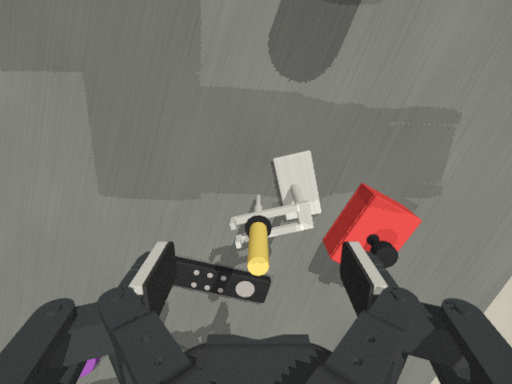

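The pin top shows at (258,266), just short of the grasp line. I move over it and take a second wrist view.

```bash
python3 -m pendant '[[[-15,0,0,0,-1],[-30,0,0,0,-1],[-45,0,0,0,-1],[-57,-1,0,0,-1],[-57,-1,0,0,-1],[-57,-1,0,0,-1],[-57,-1,0,0,-1],[-57,-1,0,0,-1],[-57,-1,0,0,-1],[-57,-1,0,0,-1]]]'
python3 - <<'E'
from m import *
o=grab('wrist','w2');print(o['tcp_pos'],o['ft_force'],o['time'])
A=V('w1');B=V('w2')
for v in (A,B): print(blobs(v,(20,120,60),(35,255,255),(200,150,320,330),20))
for t,v in(('w1',A),('w2',B)):
    cv2.imwrite(f'pics/{t}c.png',cv2.resize(v.img[150:300,190:330,::-1],None,fx=4,fy=4,interpolation=cv2.INTER_NEAREST))
    C=v.cloud(); hsv=cv2.cvtColor(v.img,cv2.COLOR_RGB2HSV); m=(cv2.inRange(hsv,(20,120,60),(35,255,255))>0)&(v.rz>0)
    P=C[m]; top=P[P[:,2]>.167]; print(len(top),top.mean(0),top.min(0),top.max(0))
E
```

```text
time: 2.7
tcp_pos: [0.538, 0.1456, 0.2313]
eef_rot: [[-0.342, 0.94, -0.0], [0.94, 0.342, -0.0], [0.0, -0.0, -1.0]]
ft_force: [-0.0, -0.2, -0.6]
width: 0.085
[0.53798972 0.14563715 0.23125462] [-0.02752836 -0.15046931 -0.59678262] 2.7
[([247, 222, 22, 55, 995], array([257.81, 249.15]))]
[([248, 169, 24, 45, 849], array([259.08, 191.74]))]
364 [0.53984707 0.14714365 0.1711842 ] [0.53147    0.13757317 0.16700306] [0.54870825 0.15494337 0.17295711]
422 [0.53996331 0.146623   0.1713246 ] [0.53149316 0.13715836 0.167003  ] [0.54856124 0.15492134 0.17320879]
```

View pics/w2c.png

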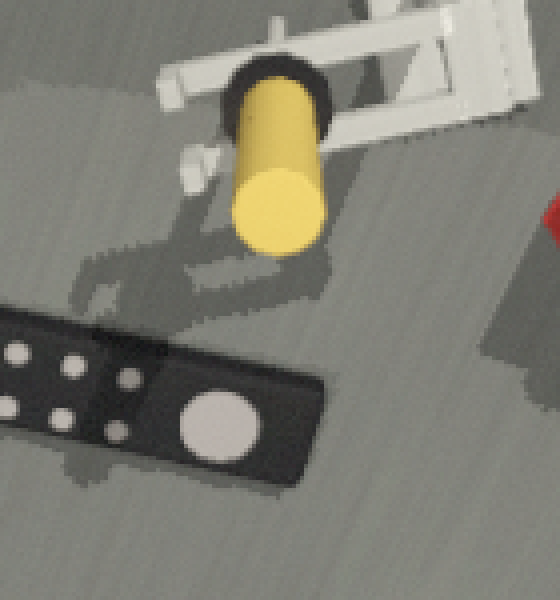

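View pics/w1c.png

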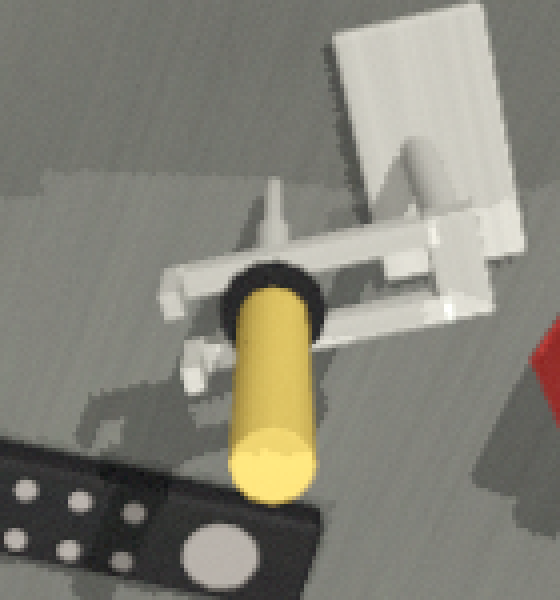

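```bash
python3 - <<'E'
from m import *
A=V('w1');B=V('w2');S=V('scene0');T=V('top0')
print(tri(A,(257.75,265.75),B,(259.2,202.5)),A.plane(257.75,265.75,.172),B.plane(259.2,202.5,.172))
# all-view LSQ
v=[(A,(257.75,265.75)),(B,(259.2,202.5)),(S,(281.5,157.2)),(T,(220.2,193.1))]
M=0;b=0
for a,u in v:
    r=a.ray(*u);r/=np.linalg.norm(r);P=np.eye(3)-np.outer(r,r);M=M+P;b=b+P@a.c
p=np.linalg.solve(M,b);print(p)
o=telemetry.get_obs();R=o['eef_rot']
g=np.array([.5390,.1455,.121]);print('to go mm',R.T@(g-o['tcp_pos'])*1000)
E
```

```text
(array([0.54040564, 0.14598992, 0.17156444]), np.float64(4.9848324687480774e-05)) [0.54032931 0.14627514 0.172     ] [0.54031944 0.14614616 0.172     ]
[0.53953639 0.14495912 0.17162174]
to go mm [ -0.42449025   0.9015787  110.27555426]
```

Four views agree on the pin top within about 2 mm, near (0.540, 0.146, 0.172), which matches the text's height of 0.172. I lower the open gripper around it.

```bash
python3 -m pendant '[[[0,2,0,0,-1],[0,2,20,0,-1],[0,2,40,0,-1],[0,2,60,0,-1],[0,2,80,0,-1],[0,2,95,0,-1],[0,2,107,0,-1],[0,2,107,0,-1],[0,2,107,0,-1],[0,2,107,0,-1]]]'
python3 - <<'E'
from m import *
o=grab('wrist','w3');print(o['tcp_pos'],o['ft_force'],o['time']);grab('scene','s3')
E
```

```text
time: 4.0
tcp_pos: [0.5402, 0.1463, 0.1249]
eef_rot: [[-0.342, 0.94, 0.001], [0.94, 0.342, 0.0], [-0.0, 0.001, -1.0]]
ft_force: [0.8, -0.3, 0.1]
width: 0.0852
[0.54018232 0.14627439 0.12491173] [ 0.8156523  -0.25286561  0.07506242] 4.0
```

View pics/w3.png

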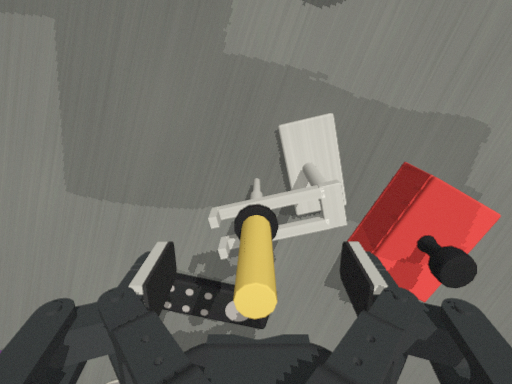

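View pics/s3.png

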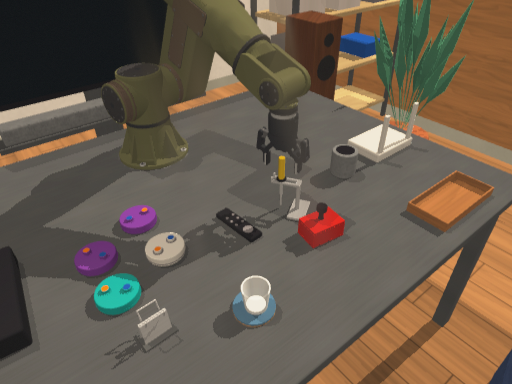

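The handle stands midway between the pads and nothing is touching, so I close the gripper.

```bash
python3 -m pendant '[[[0,0,0,0,-0.4],[0,0,0,0,0],[0,0,0,0,0.3],[0,0,0,0,0.5],[0,0,0,0,0.7],[0,0,0,0,1],[0,0,0,0,1],[0,0,0,0,1],[0,0,0,0,1],[0,0,0,0,1]]]' 50
python3 - <<'E'
from m import *
o=grab('wrist','w4');print(o['tcp_pos'],o['ft_force'],o['moment'],o['width'],o['time']);grab('scene','s4')
v=V('s4');cv2.imwrite('pics/s4c.png',cv2.resize(v.img[120:230,240:340,::-1],None,fx=5,fy=5,interpolation=cv2.INTER_NEAREST))
E
```

```text
time: 5.35
tcp_pos: [0.5399, 0.1463, 0.1243]
eef_rot: [[-0.342, 0.94, 0.0], [0.94, 0.342, 0.0], [-0.0, 0.0, -1.0]]
ft_force: [0.3, -0.3, 2.6]
width: 0.0168
[0.53993869 0.14628012 0.1243127 ] [ 0.27428694 -0.30788408  2.61690269] [ 0.04210893 -0.08660093  0.00524012] 0.016760363370700353 5.35
```

View pics/w4.png

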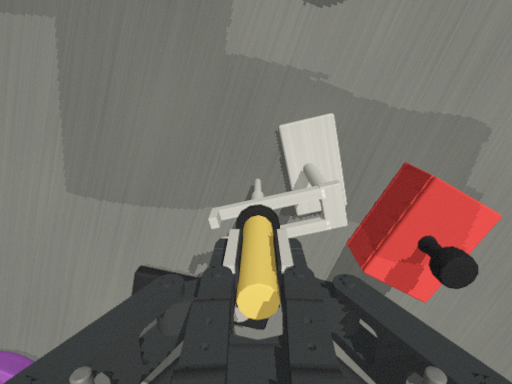

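View pics/s4c.png

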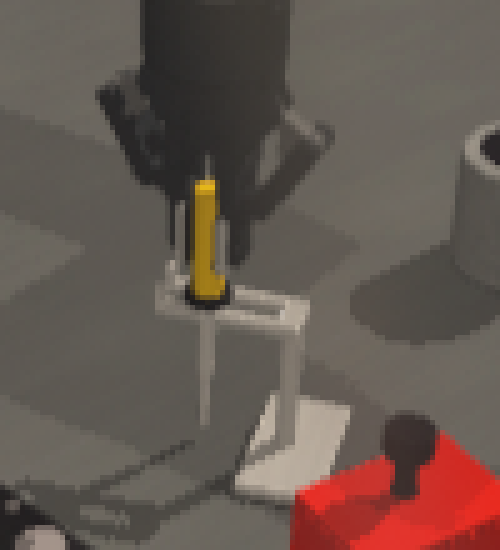

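The pin is gripped (opening 16.8 mm) and still upright on the hook. I lift it straight up, clear of the prong tips.

```bash
python3 -m pendant '[[[0,0,-3,0,1],[0,0,-10,0,1],[0,0,-25,0,1],[0,0,-45,0,1],[0,0,-65,0,1],[0,0,-85,0,1],[0,0,-105,0,1],[0,0,-125,0,1],[0,0,-130,0,1],[0,0,-130,0,1]]]'
python3 - <<'E'
from m import *
o=grab('wrist','w5');print(o['tcp_pos'],o['ft_force'],o['moment'],o['width'],o['time']);grab('scene','s5');grab('top','t5')
v=V('s5');cv2.imwrite('pics/s5c.png',cv2.resize(v.img[80:230,230:340,::-1],None,fx=4,fy=4,interpolation=cv2.INTER_NEAREST))
E
```

```text
time: 6.7
tcp_pos: [0.5398, 0.1462, 0.2544]
eef_rot: [[-0.342, 0.94, 0.0], [0.94, 0.342, 0.0], [-0.0, 0.0, -1.0]]
ft_force: [-0.2, 0.2, -0.8]
width: 0.0167
[0.53982742 0.14623739 0.25440766] [-0.24787739  0.15797115 -0.78399387] [0.04717974 0.06491942 0.04734135] 0.016740178892464482 6.7
```

View pics/w5.png

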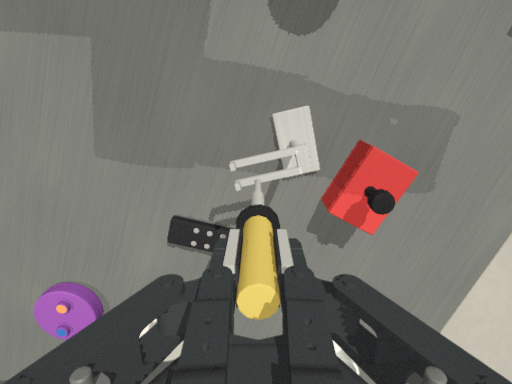

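View pics/s5c.png

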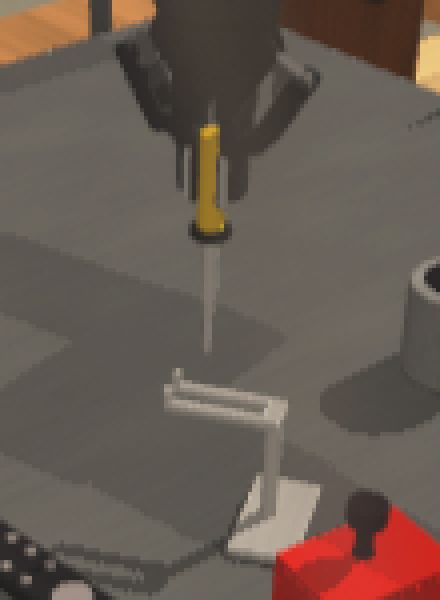

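The pin is off the hook and plumb, with its tip clear of the prongs (the tip shows at about (207,352) in the scene crop). I carry it level to above the orange dot.

```bash
python3 -m pendant '[[[-15,-7,0,2,1],[-55,-27,0,6,1],[-100,-49,0,11,1],[-145,-71,0,16,1],[-190,-93,0,21,1],[-235,-115,0,26,1],[-280,-137,0,31,1],[-315,-155,0,36,1],[-330,-163,0,39,1],[-336,-165,0,39,1]]]'
python3 -m pendant '[[[0,0,10,0,1],[0,0,25,0,1],[0,0,40,0,1],[0,0,55,0,1],[0,0,70,0,1],[0,0,78,0,1],[0,0,80,0,1],[0,0,80,0,1],[0,0,80,0,1],[0,0,80,0,1]]]'
python3 - <<'E'
from m import *
o=grab('wrist','w6');print(o['tcp_pos'],o['ft_force'],o['moment'],o['width'],o['time']);grab('scene','s6');grab('top','t6')
v=V('s6');cv2.imwrite('pics/s6c.png',cv2.resize(v.img[140:280,110:230,::-1],None,fx=4,fy=4,interpolation=cv2.INTER_NEAREST))
v=V('w6');cv2.imwrite('pics/w6c.png',cv2.resize(v.img[110:260,180:340,::-1],None,fx=4,fy=4,interpolation=cv2.INTER_NEAREST))
E
```

```text
time: 8.1
tcp_pos: [0.4995, -0.2265, 0.2541]
eef_rot: [[0.327, 0.945, -0.0], [0.945, -0.327, 0.0], [0.0, -0.0, -1.0]]
ft_force: [0.1, 0.3, -0.8]
width: 0.0169
time: 9.35
tcp_pos: [0.5, -0.226, 0.1746]
eef_rot: [[0.325, 0.946, 0.001], [0.946, -0.325, -0.0], [-0.0, 0.001, -1.0]]
ft_force: [-0.2, -0.3, -0.9]
width: 0.0168
[ 0.49998018 -0.22599336  0.17462277] [-0.19360541 -0.34278015 -0.87868253] [ 0.00048691 -0.00058305 -0.01831798] 0.016781865862005408 9.35
```

View pics/w6c.png

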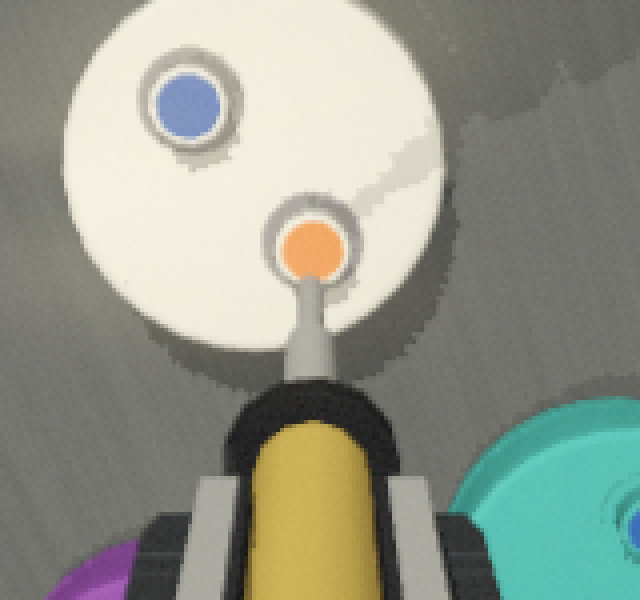

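View pics/s6c.png

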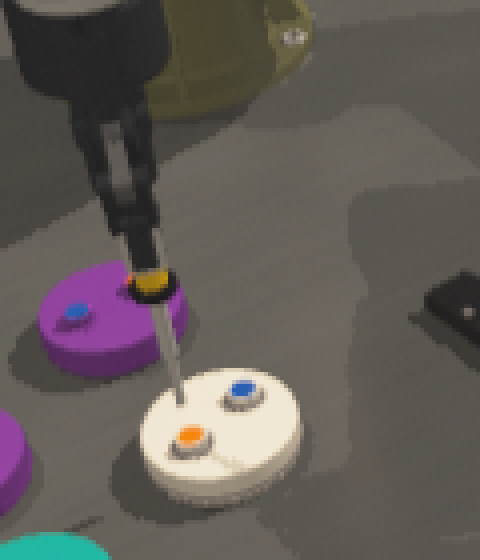

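The wrist crop shows the tip ending just below the unoccluded orange dot, which is at crop (313,250). I compute the tip and dot positions from both views.

```bash
python3 - <<'E'
from m import *
W=V('w6');S=V('s6');W5=V('w5')
a=blobs(W,(8,90,120),(19,255,255),(230,150,280,182),20);print(a)
c=blobs(W,(100,60,80),(125,255,255),(205,115,245,160),20);print(c)
b=blobs(S,(8,120,120),(20,255,255),(145,240,170,260));print(b)
d=W.plane(*a[0][1],.033);bl=W.plane(*c[0][1],.033);print('dot W',d,'blue',bl,np.linalg.norm((d-bl)[:2]),'dot S',S.plane(*b[0][1],.033),'tri',tri(W,a[0][1],S,b[0][1]))
tp=tri(W,(257.5,179),S,(154.6,240.3));print('tip',tp)
z=.1746+.019-.002-.130
for zz in (.058,.062,.065): print('tip on plane',zz,W.plane(257.5,179,zz),S.plane(154.6,240.3,zz))
C=W.cloud();print('dot depth',C[int(a[0][1][1]),int(a[0][1][0])])
o=telemetry.get_obs();print(o['eef_rot'].round(4))
E
```

```text
[([251, 166, 15, 14, 168], array([257.81, 172.29]))]
[([220, 129, 15, 15, 178], array([226.74, 136.21]))]
[([154, 247, 7, 4, 21], array([157.14, 248.43]))]
dot W [ 0.50219492 -0.22582622  0.033     ] blue [ 0.48531409 -0.18109426  0.033     ] 0.047811204072598264 dot S [ 0.50008381 -0.22573751  0.033     ] tri (array([ 0.50207033, -0.2258489 ,  0.03456625]), np.float64(0.001001028898757795))
tip (array([ 0.50143399, -0.22573372,  0.06162582]), np.float64(0.003641961690584715))
tip on plane 0.058 [ 0.50205784 -0.2251721   0.058     ] [ 0.49608009 -0.22588489  0.058     ]
tip on plane 0.062 [ 0.5024579  -0.22399718  0.062     ] [ 0.50033864 -0.22715765  0.062     ]
tip on plane 0.065 [ 0.50275794 -0.22311599  0.065     ] [ 0.50353256 -0.22811221  0.065     ]
dot depth [ 0.50142452 -0.22551734  0.03206016]
[[ 3.253e-01  9.456e-01  2.000e-04]
 [ 9.456e-01 -3.253e-01 -1.000e-04]
 [-0.000e+00  2.000e-04 -1.000e+00]]
```

```bash
python3 -m pendant '[[[0,0,4,0,1],[0,0,8,0,1],[0,0,12,0,1],[0,0,16,0,1],[0,0,19,0,1],[0,0,21,0,1],[0,0,21,0,1],[0,0,21,0,1],[0,0,21,0,1],[0,0,21,0,1]]]'
python3 - <<'E'
from m import *
o=grab('wrist','w7');print(o['tcp_pos'],o['ft_force'],o['moment'],o['width'],o['time']);grab('scene','s7');grab('top','t7')
v=V('s7');cv2.imwrite('pics/s7c.png',cv2.resize(v.img[220:275,130:200,::-1],None,fx=10,fy=10,interpolation=cv2.INTER_NEAREST))
v=V('w7');cv2.imwrite('pics/w7c.png',cv2.resize(v.img[150:200,225:290,::-1],None,fx=10,fy=10,interpolation=cv2.INTER_NEAREST))
E
```

```text
time: 10.75
tcp_pos: [0.4999, -0.2259, 0.1534]
eef_rot: [[0.325, 0.946, 0.0], [0.946, -0.325, -0.0], [-0.0, 0.0, -1.0]]
ft_force: [-0.4, 0.1, -1.3]
width: 0.017
[ 0.4998911  -0.22593742  0.15335705] [-0.38182221  0.12589081 -1.33960142] [-0.00649974 -0.02103977  0.01088604] 0.01699097908321579 10.75
```

View pics/w7c.png

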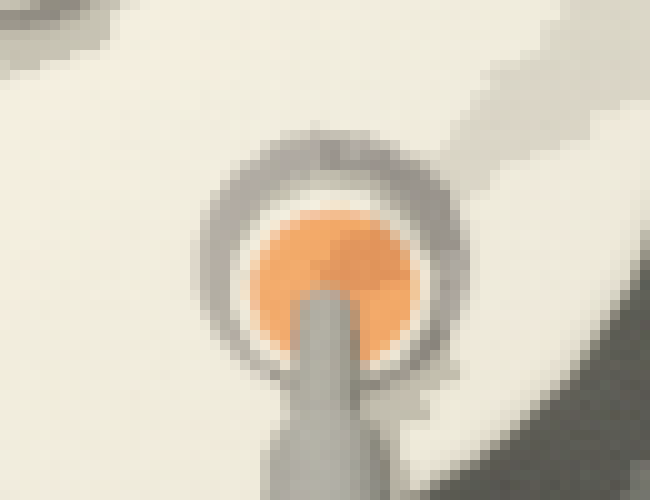

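View pics/s7c.png

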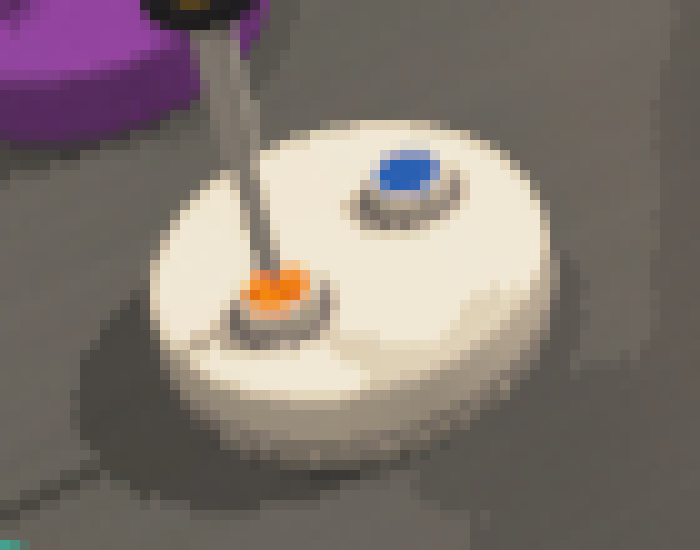

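```bash
python3 - <<'E'
from m import *
W=V('w7');S=V('s7');o=telemetry.get_obs();R=o['eef_rot']
h=cv2.cvtColor(W.img,cv2.COLOR_RGB2HSV);m=cv2.inRange(h,(8,90,100),(19,255,255));k=np.zeros_like(m);k[165:190,240:275]=m[165:190,240:275]
cs,_=cv2.findContours(k,cv2.RETR_EXTERNAL,cv2.CHAIN_APPROX_NONE);c=max(cs,key=cv2.contourArea);hull=cv2.convexHull(c);print(cv2.fitEllipse(hull),cv2.minEnclosingCircle(c))
for zt in (.037,.039,.041):
  t=W.plane(257.2,180.8,zt);d=W.plane(*cv2.minEnclosingCircle(c)[0],.033);print(zt,t,d,'move tool mm',R.T@(d-t)*1000)
dW=V('w6');C=W.cloud();print(C[176,258],C[172,258])
# scene: tip center vs dot
for zt in (.037,.039,.041): print(S.plane(130+26.5,220+27.0,zt), S.plane(157.14,248.43,.033))
print(R.T@np.array([.0,.0,0]))
E
```

```text
((257.9830627441406, 178.34719848632812), (14.801583290100098, 16.065387725830078), 90.63883972167969) ((257.9375, 178.5), 8.078088760375977)
0.037 [ 0.50110145 -0.22659514  0.037     ] [ 0.50209989 -0.22584893  0.033     ] move tool mm [1.03059498 0.70099051 4.00002503]
0.039 [ 0.50130885 -0.2259959   0.039     ] [ 0.50209989 -0.22584893  0.033     ] move tool mm [0.39656099 0.69963086 6.00005024]
0.041 [ 0.50151625 -0.22539666  0.041     ] [ 0.50209989 -0.22584893  0.033     ] move tool mm [-0.237473    0.69827121  8.00007545]
[ 0.5029553  -0.22354259  0.03291392] [ 0.50432048 -0.21956222  0.03383184]
[ 0.49861141 -0.22600174  0.037     ] [ 0.50008381 -0.22573751  0.033     ]
[ 0.50066572 -0.22661764  0.039     ] [ 0.50008381 -0.22573751  0.033     ]
[ 0.50272003 -0.22723353  0.041     ] [ 0.50008381 -0.22573751  0.033     ]
[0. 0. 0.]
```

Both views put the tip within 1 mm of the dot's middle. I apply a small correction and creep down to just above contact.

```bash
cat > f.py <<'E'
from h import *
F=[];Z=[]
for i in range(10):
    get_image('top');o=telemetry.get_obs();F.append(o['ft_force']);Z.append(o['tcp_pos'])
print('F',np.mean(F,0).round(2),'sd',np.std(F,0).round(2),'tcp',np.mean(Z,0).round(5),o['moment'].round(3),o['width'],o['time'])
E
python3 f.py
python3 -m pendant '[[[0.5,0.5,0,0,1],[0.5,0.5,1,0,1],[0.5,0.5,2,0,1],[0.5,0.5,3,0,1],[0.5,0.5,4,0,1],[0.5,0.5,4.5,0,1],[0.5,0.5,4.5,0,1],[0.5,0.5,4.5,0,1],[0.5,0.5,4.5,0,1],[0.5,0.5,4.5,0,1]]]'
python3 f.py
```

```text
F [-0.24 -0.35 -0.28] sd [0.32 0.39 0.48] tcp [ 0.49987 -0.22593  0.15329] [ 0.018  0.021 -0.024] 0.016833520371382794 11.4
time: 12.65
tcp_pos: [0.5005, -0.2256, 0.1488]
eef_rot: [[0.325, 0.946, 0.0], [0.946, -0.325, -0.0], [-0.0, 0.0, -1.0]]
ft_force: [0.2, -0.8, -0.9]
width: 0.0166
F [ 0.02 -0.07 -0.42] sd [0.45 0.3  0.45] tcp [ 0.50051 -0.22562  0.14879] [-0.004 -0.034  0.026] 0.016648895491951414 13.15
```

```bash
python3 - <<'E'
from m import *
grab('wrist','w8');v=V('w8');cv2.imwrite('pics/w8c.png',cv2.resize(v.img[150:200,225:290,::-1],None,fx=10,fy=10,interpolation=cv2.INTER_NEAREST))
E
python3 -m pendant '[[[0,0,0.3,0,1],[0,0,0.6,0,1],[0,0,0.9,0,1],[0,0,1.2,0,1],[0,0,1.5,0,1],[0,0,1.8,0,1],[0,0,2.2,0,1],[0,0,2.6,0,1],[0,0,3,0,1],[0,0,3,0,1]]]'
python3 f.py
```

```text
time: 14.45
tcp_pos: [0.5005, -0.2256, 0.1458]
eef_rot: [[0.325, 0.946, 0.0], [0.946, -0.325, -0.0], [-0.0, 0.0, -1.0]]
ft_force: [-0.3, -0.4, 1.6]
width: 0.0171
F [0.04 0.36 1.01] sd [0.45 0.45 0.57] tcp [ 0.50053 -0.22563  0.14582] [ 0.072 -0.005 -0.033] 0.01666781748931544 14.95
```

View pics/w8c.png

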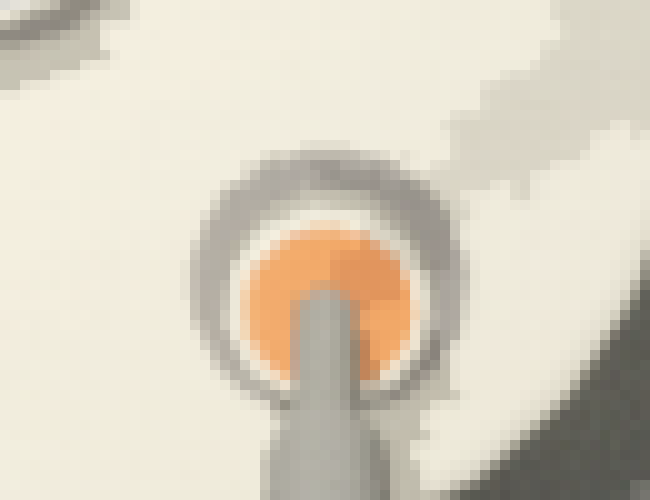

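Just above contact, the tip centre is at crop (327,313) and the dot centre at (328,308), and they converge as the gap closes. At contact the reading is about 1.4 N over the baseline. 2.6 mm more should give about 3 N.

```bash
python3 -m pendant '[[[0,0,0.3,0,1],[0,0,0.6,0,1],[0,0,0.9,0,1],[0,0,1.2,0,1],[0,0,1.5,0,1],[0,0,1.8,0,1],[0,0,2.1,0,1],[0,0,2.4,0,1],[0,0,2.6,0,1],[0,0,2.6,0,1]]]'
python3 f.py
python3 - <<'E'
from m import *
grab('wrist','w9');v=V('w9');cv2.imwrite('pics/w9c.png',cv2.resize(v.img[110:200,210:290,::-1],None,fx=6,fy=6,interpolation=cv2.INTER_NEAREST))
grab('scene','s9');S=V('s9');cv2.imwrite('pics/s9c.png',cv2.resize(S.img[200:275,120:200,::-1],None,fx=8,fy=8,interpolation=cv2.INTER_NEAREST))
C=v.cloud();U=V('w8').cloud()
for n,D in(('w9',v),('w8',V('w8'))):
    h=cv2.cvtColor(D.img,cv2.COLOR_RGB2HSV);m=cv2.inRange(h,(8,90,100),(19,255,255))>0;m[:160]=0;m[195:]=0;m[:,:240]=0;m[:,275:]=0
    mb=cv2.inRange(h,(100,60,80),(125,255,255))>0;mb[160:]=0;mb[:,:200]=0;mb[:,250:]=0
    Q=D.cloud();print(n,'orange z',np.median(Q[m],0),m.sum(),'blue',np.median(Q[mb],0),mb.sum())
E
```

```text
time: 16.2
tcp_pos: [0.5005, -0.2256, 0.1432]
eef_rot: [[0.325, 0.946, 0.0], [0.946, -0.325, -0.0], [-0.0, 0.0, -1.0]]
ft_force: [0.6, -0.7, 2.9]
width: 0.017
F [-0.18  0.23  2.57] sd [0.28 0.32 0.28] tcp [ 0.50052 -0.22562  0.1432 ] [-0.01  -0.001 -0.002] 0.01692791023246255 16.7
w9 orange z [ 0.50384114 -0.22405919  0.02860776] 139 blue [ 0.48526068 -0.18105187  0.03271533] 224
w8 orange z [ 0.50403912 -0.22391126  0.03268535] 150 blue [ 0.48512908 -0.18110804  0.03274126] 215
```

View pics/w9c.png

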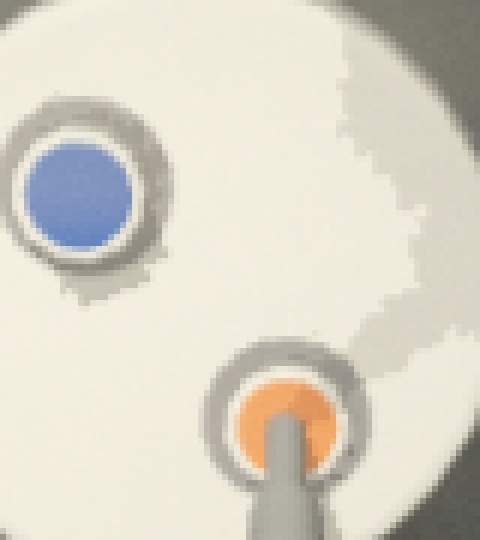

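View pics/s9c.png

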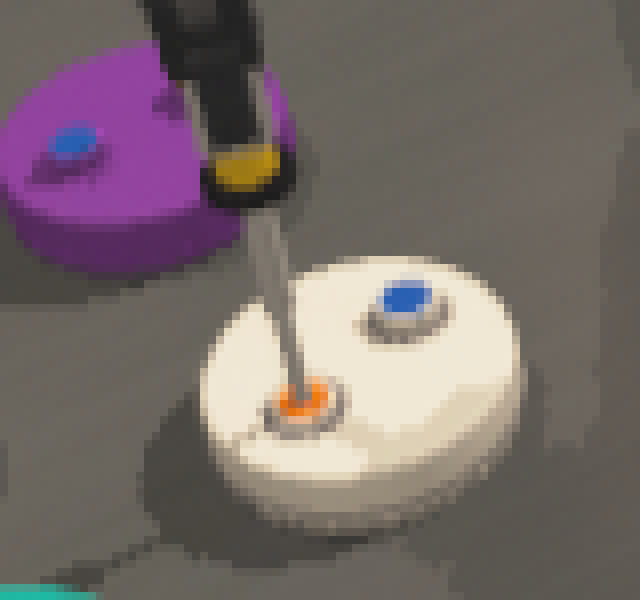

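```bash
python3 -c "
from workcell import bot,telemetry
print(bot.job_done(), telemetry.get_obs()['time'])"
```

```text
the job is handed in; nothing more can be done
the job is handed in; nothing more can be done
```

The reset pin was lifted straight off its hook and held upright. Its tip was pressed down on the middle of the orange dot, and I handed the job in with the pin still gripped there, at about 17 s of the 45 s.

**Last checks:**
- **Force:** about 3.0 N over the unloaded baseline. Single readings scatter by about 0.3–0.5 N.
- **Reset key:** depth images show it about 4 mm down (32.7 to 28.6 mm). The spring law would then give about 3.4 N, slightly above the force reading but also inside 2 to 4 N.
- **Centring:** the tip was within about 1 mm of the dot's middle in the wrist and scene views.
- **Other things:** the blue-dotted key stayed up, and its measured position, and so the puck's, did not change during the press. I saw nothing else touched.

**Disagreement:** the wrist and fixed cameras differed by about 2 mm in world position. I aligned the tip to the dot within the same pictures instead of relying on the absolute position.

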